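# Scrub the scraper and hold it up level

### The arm

A 6-joint arm with a two-finger parallel gripper is mounted at the origin on the work surface. World frame = base frame: x ahead of the robot, y to its left, z up, the work surface at z = 0. Lengths are in m, angles in rad, forces in N, time in s.
With the tool pointing down it reaches from about 0.4 to 0.825 m from the base axis. Payload 7 kg.
Tool frame: the origin (TCP) lies at the very end of the fingers, on their centre line; the grasp point (between the pads) lies 19 mm behind it; z points along the fingers, y is the line along which they close (so a half turn about z gives the same grasp; the last joint's range is limited). The gripper opens to 85 mm and grips with 20 to 120 N. Pads are 22 mm wide; open, the fingers measure 114 mm over their backs; the gripper's body (76 mm by 85 mm) begins 54 mm behind the grasp point. The pads swing forward as they close: fully open they stand 13 mm farther back than shut.
Start: joints at [1.563, 0.359, 0.012, 0, -1.224, -0.288], TCP at [0.197, 0.646, 0.194] pointing down, gripper open.
Joint ranges: [-3.07, 3.07], [-1.43, 2.12], [-1.02, 1.25], [-3.03, 1.67], [-3.05, -0], [-3.03, 3.03]. Speed limits (rad/s): [2.39, 2.39, 3.01, 3.14, 3.14, 3.14].

### API

Orientations are given as a unit quaternion [x, y, z, w].
In Python, from plant import arm gives the robot as it stands. The module is installed in compiled form; this text tells all that it offers.
- The arm moves only by the tool drive_tool, never from a script. Its arguments are lists of equal length, an entry for each row: "slide": the shift along the world's x, y, z in m, a list of three; "twist": the turn about the world's z in rad; "fingers": the finger opening in m, from 0 to 0.0854. A call has exactly 10 rows; each row is the pose to reach, as a shift and turn from the pose commanded when the call began; what a row does not reach only later rows make up. A row lasts 1/12 s, in which the tool goes at most 41.7 mm and 7.16 degrees, less where a joint would pass 70% of its speed; a pose out of reach is approached as far as the arm can. A call with a gripper value outside its range is refused whole. The fingers move at their own pace and stop on an object; "grip_force" is the grip in N (left out, the last holds). Time passes only in rows, so rows that repeat a pose let the fingers close, or fill a call up. It gives the time, the measured TCP pose, the force, the opening and the grip force at its end, in the units of the state.
- arm.state(): the state, without advancing time (a new reading comes with each control period).
- arm.camera(name): name is "side" or "top" or "wrist"; returns the picture (420x560x3 uint8, red, green, blue); there is no depth.
- arm.camera_model(name): a dict with "vertical_fov" (degrees; the focal length in pixels is half the picture's height over the tangent of half this angle, whatever the lens; pixels are square), "cx", "cy" (the principal point, pixels), "R" (3x3) and "t" (3): a world point X has camera coordinates R X + t. Camera axes: x right, y down, z forward; pixel columns grow to the right and rows downward; lengths in m; the calibration is good to about 2 mm. A picture is of the moment at which its call begins: read the wrist's pose just before it. camera_model takes no time and is no camera call; for the wrist camera it gives the pose at the moment of the call.
- arm.close_job(): hands the job in; it is judged then, once.
The state is a dict: "time_s": time; "qpos": joint angles; "qvel": joint speeds; "effort": joint torques, N m; "tool_pos": TCP position; "eef_rot": TCP orientation; "force": force on the tool from outside, world axes, zero at the start; "moment": the same for the moment, N m; "gripper_width": opening from 0.0 (shut) to 1.0 (fully open); "grip_force": force on a finger pad.
Only numpy, scipy, OpenCV 4.12 (cv2) and the standard library are available. Lean on these libraries where they do the work, as an engineer would, in place of code of your own. Each camera call takes 0.05 s, during which the arm holds its last target. There are 200 camera calls.

### The job

Clean the silicone scraper standing in the two-sleeve utensil scrubber: while it stays in its sleeve, pump the scrubber's sprung hand lever at least three full strokes, each right down to the stop and all the way back up. Then draw the scraper out of its sleeve, turn it level and keep it raised, with its handle's middle more than 20 cm above the cart top and the scraper clear of everything but the gripper; the program finishes while still holding it there, nothing is put down. Leave the lever up, and leave the rice paddle in the other sleeve, the clear box and the two ceramic weights where they are.

Things in the scene. Friction and masses are not known exactly. Their poses are not given: they have to be found in the camera images.
- scraper_mid (a point): Middle of the scraper's flat wooden handle (135 x 24 x 16 mm, about 0.11 kg in all); handle's end 68 mm up its z axis, blade tip 152 mm down. Grey blade 85 x 50 x 8 mm. z runs along the scraper to the handle's end, y (level) across the 24 mm width. Stands blade down in either sleeve, leaning 40 to 44 degrees to the scrubber's -x. 70 mm of it is in the sleeve, 2 mm play: draw it out along z.
- paddle_mid (a point): Stainless rice paddle standing in the other sleeve, 120 mm to the side, same lean and axes: blade 85 x 50 x 8 mm, round handle 12 mm thick, 220 mm long overall. This point is 152 mm from the blade's tip. Leave it alone.
- scrubber: Scrubber, fixed to the cart: white base 200 (x) x 345 (y) x 18 mm. Origin on its underside, z up; -x, the side to which handles and lever point, faces the robot within 0.45 rad. Two clear sleeves at y = +110 and -10 mm, floors at x = 37, z = 39 mm, leaning 0.70 rad to -x, mouths about 95 mm above the cart top. Hand lever at y = -140 mm.
- lever_pad (a point): Centre of the top face of the lever's black rubber pad, 50 x 40 mm, at the lever's free end; push it down from above with closed fingers. Moves with the lever. With the lever up it is about 165 mm above the cart top, at the lower stop about 90 mm.
- lever_pivot (a point): Lever's hinge, on the scrubber at x = 70, y = -140, z = 100 mm; its axis is the scrubber's y. The pad's centre lies 160 mm from it towards the scrubber's -x, 0.35 rad above level when the lever is up.
- lever (a joint): Hand lever angle in rad: 0 is fully up (at rest), 0.5 is the lower stop. Pushing the pad down increases it; a spring brings it back up by itself. The pad takes about 5 N to start and 11 N at the stop.
- clear_box: Bystander: closed clear plastic box with a twist vent cap, 180 x 140 x 138 mm, 1.4 kg, origin at the centre of its underside.
- weight0: Bystander: white ceramic lid weight, 96 mm disc with a knob, 42 mm high, origin at the centre of its underside.
- weight1: Bystander: the other, equal ceramic lid weight.
Not all that is in view belongs to the job. Leave any purple or yellow look-alike of the part that bears scraper_mid alone.

How it is judged:
On the way, in this order (a step that is already met when the one before it is completed fails the run):
1. first stroke: lever down to its stop, the scraper still in its sleeve (value of joint lever above 0.44 rad and distance of scraper_mid from where it was at the start of the episode below 0.025 m), for 0.02 s.
2. first stroke: lever all the way back up, the scraper still in its sleeve (value of joint lever below 0.06 rad and distance of scraper_mid from where it was at the start of the episode below 0.025 m), for 0.02 s.
3. second stroke: lever down to its stop, the scraper still in its sleeve (all of step 1), for 0.02 s.
4. second stroke: lever all the way back up, the scraper still in its sleeve (all of step 2), for 0.02 s.
5. third stroke: lever down to its stop, the scraper still in its sleeve (all of step 3), for 0.02 s.
6. third stroke: lever all the way back up, the scraper still in its sleeve (all of step 4), for 0.02 s.
7. the scraper is drawn out of its sleeve (height (world z) of scraper_mid above 0.2 m), for 0.1 s.
At the end, for the whole second after the job is handed in: Fingers grip the scraper (over 3 N), still (under 0.03 m/s), long axis within 17 degrees of level, handle's middle over 0.20 m above the cart top, touching no scrubber, paddle, box or weight; lever up (under 0.06 rad); paddle, box and weights within 30 mm of their start (height (world z) of scraper_mid above 0.2 m and angle between scraper_mid's own z axis and vertical between 1.27 and 1.87 rad and contact force between scraper and the fingers above 3 N and linear speed of scraper below 0.03 m/s and contact force between scraper and scrubber below 0.1 N and contact force between scraper and paddle below 0.1 N and contact force between scraper and clear_box below 0.1 N and contact force between scraper and weight0 below 0.1 N and contact force between scraper and weight1 below 0.1 N and value of joint lever below 0.06 rad and distance of each of paddle_mid, clear_box, weight0, weight1 from where it was at the start of the episode below 0.03 m); the arm keeps its last pose, push and grip.
It fails at once if the rice paddle shifted by more than 30 mm (distance of paddle_mid from where it was at the start of the episode above 0.03 m).
It fails at once if the clear box shifted by more than 30 mm (distance of clear_box from where it was at the start of the episode above 0.03 m).
It fails at once if a ceramic weight shifted by more than 30 mm (distance of weight0 from where it was at the start of the episode above 0.03 m).
It fails at once if a ceramic weight shifted by more than 30 mm (distance of weight1 from where it was at the start of the episode above 0.03 m).
It also fails if it takes over 56 s, if anything falls off the work surface, if the arm or the gripper's body presses on something with over 40 N, if the wrist force passes 120 N, or if a joint passes its speed limit or range.

## Working session

There is one attempt and no reset: what is moved stays moved. The work goes in short steps, Python scripts to look and compute and a tool call to move; the robot and the scene stay as the last step left them, time stands still between calls to the robot, and variables do not carry over. Pictures are saved under pics/ and viewed, at most 10 in all, crops included, and the job is handed in when it is done.

Besides the shell and the picture viewer there is one more tool, called after ">>>" as name(argument=value, ...) on one line, values as JSON. drive_tool: Moves the arm, as the interface text tells. Its arguments: {"type":"object","properties":{"slide":{"type":"array"},"twist":{"type":"array"},"fingers":{"type":"array"},"grip_force":{"type":"number"}},"required":["slide","twist","fingers"]}

```bash
mkdir -p pics; python3 - <<'E'
from plant import arm
import cv2,json
s=arm.state();print({k:s[k] for k in('time_s','tool_pos','eef_rot','force','gripper_width')})
for n in('side','top'):
    im=arm.camera(n);cv2.imwrite(f'pics/{n}0.png',im[:,:,::-1])
    m=arm.camera_model(n);print(n,m)
E
```

```text
{'time_s': 0.0, 'tool_pos': array([0.19664301, 0.64515272, 0.19297209]), 'eef_rot': array([ 9.89073781e-01, -1.47419033e-01, -3.97124424e-05,  8.26226089e-04]), 'force': array([ 0.12231962, -0.21013083, -0.15850346]), 'gripper_width': 0.9980119063772049}
side {'vertical_fov': 52.850405388634734, 'cx': 274.76905583433387, 'cy': 212.77450032103562, 'R': array([[ 0.9774072 , -0.21083496, -0.01495933],
       [-0.13471245, -0.56684593, -0.81273504],
       [ 0.16287333,  0.79638829, -0.58244139]]), 't': array([-0.50094551,  0.19320308,  1.12680985])}
top {'vertical_fov': 52.605788312536056, 'cx': 283.27597131305833, 'cy': 205.34614603882673, 'R': array([[ 0.0120655 , -0.99989449, -0.0080886 ],
       [-0.98795637, -0.01067273, -0.15436419],
       [ 0.15426158,  0.00985367, -0.98798091]]), 't': array([0.01238244, 0.53201511, 1.46363515])}
```

View pics/side0.png

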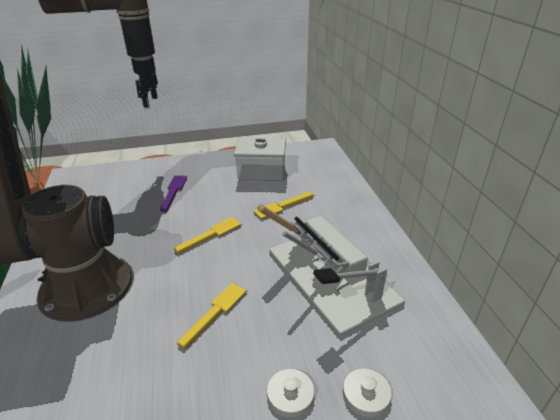

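View pics/top0.png

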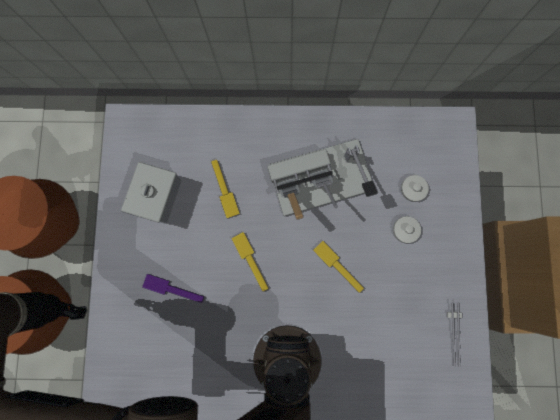

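The side and top pictures show the scraper's brown wooden handle at side (272,217) / top (294,205), standing in the left sleeve. The steel paddle is at side (300,243) / top (318,215). The lever pad is at side (327,276) / top (370,188), the box at top (150,190) and the weights at top (415,187) and (407,229). Scraper candidates in the top view: brown (294,205), yellow (225,190), (250,262) and (339,267), purple (173,288). Only the brown one stands in a sleeve and has a wooden handle, so that is the one. I'll check it in a crop.

```bash
cat > h.py <<'E'
import numpy as np,cv2
from plant import arm
def K(m,h=420):
    f=h/2/np.tan(np.radians(m['vertical_fov'])/2); return np.array([[f,0,m['cx']],[0,f,m['cy']],[0,0,1]])
def P(m): return K(m)@np.c_[m['R'],m['t']]
def ray(m,p):
    R=np.array(m['R']);return -R.T@m['t'],R.T@np.linalg.inv(K(m))@np.array([p[0],p[1],1.])
def plane(m,p,z):
    c,d=ray(m,p);return c+d*(z-c[2])/d[2]
def tri(m1,p1,m2,p2):
    X=cv2.triangulatePoints(P(m1),P(m2),np.array(p1,float).reshape(2,1),np.array(p2,float).reshape(2,1)).ravel();X=X[:3]/X[3]
    e=[np.round(proj(m,X)-p,1) for m,p in((m1,p1),(m2,p2))];return X,e
def proj(m,X):
    u=P(m)@np.r_[X,1];return u[:2]/u[2]
E
python3 - <<'E'
from h import *
M={n:arm.camera_model(n) for n in('side','top')}
roi={'side':((245,195,310,250),(305,260,350,295)),'top':((280,180,310,225),(358,176,380,200))}
r={}
for n in M:
    im=cv2.imread(f'pics/{n}0.png');hsv=cv2.cvtColor(im,cv2.COLOR_BGR2HSV)
    def blob(mask,b):
        z=np.zeros_like(mask);z[b[1]:b[3],b[0]:b[2]]=mask[b[1]:b[3],b[0]:b[2]]
        k,l,s,c=cv2.connectedComponentsWithStats(z);i=1+np.argmax(s[1:,4]);ys,xs=np.where(l==i);return np.c_[xs,ys].astype(float)
    w=blob(cv2.inRange(hsv,(3,70,40),(20,210,255)),roi[n][0]); b=blob(cv2.inRange(hsv,(0,0,0),(179,255,45)),roi[n][1])
    c=w.mean(0);d=np.linalg.svd(w-c,full_matrices=0)[2][0];d*=np.sign(d[1]) # downwards
    s=(w-c)@d; print(n,'wood',len(w),c,c+d*s.min(),c+d*s.max(),'pad',len(b),b.mean(0),b.min(0),b.max(0))
    r[n]=(c,c+d*s.min(),c+d*s.max(),b.mean(0))
# side: upper end in picture = handle end ; top: lower end in picture = handle end
print('end',tri(M['side'],r['side'][1],M['top'],r['top'][2]))
print('mid',tri(M['side'],r['side'][0],M['top'],r['top'][0]))
print('low',tri(M['side'],r['side'][2],M['top'],r['top'][1]))
print('pad',tri(M['side'],r['side'][3],M['top'],r['top'][3]),plane(M['top'],r['top'][3],.16))
a=cv2.resize(cv2.imread('pics/side0.png')[180:340,240:420],None,fx=2.2,fy=2.2,interpolation=2);b=cv2.resize(cv2.imread('pics/top0.png')[125:230,255:390],(396,308),interpolation=2)
b=cv2.copyMakeBorder(b,0,a.shape[0]-308,0,0,0);cv2.imwrite('pics/crop1.png',np.hstack([a,b]))
E
```

```text
side wood 247 [275.05263158 216.73684211] [257.99664197 206.00533704] [293.25248322 228.18805687] pad 270 [326.34814815 275.81481481] [314. 269.] [339. 283.]
top wood 169 [294.95266272 205.52662722] [290.2415681  193.14696846] [299.53153158 217.55882749] pad 121 [369.19834711 188.19008264] [363. 182.] [376. 195.]
end (array([ 0.46667731, -0.0345276 ,  0.20557978]), [array([ 0.5, -0.1]), array([-0. ,  0.4])])
mid (array([ 0.51255794, -0.02074573,  0.15485564]), [array([ 0.5, -0.1]), array([-0. ,  0.4])])
low (array([ 0.56528965, -0.00537373,  0.0959275 ]), [array([ 0.2, -0. ]), array([-0. ,  0.2])])
pad (array([ 0.5731359 , -0.26368862,  0.15825371]), [array([ 0.2, -0. ]), array([-0. ,  0.1])]) [ 0.57321835 -0.2634209   0.16      ]
```

View pics/crop1.png

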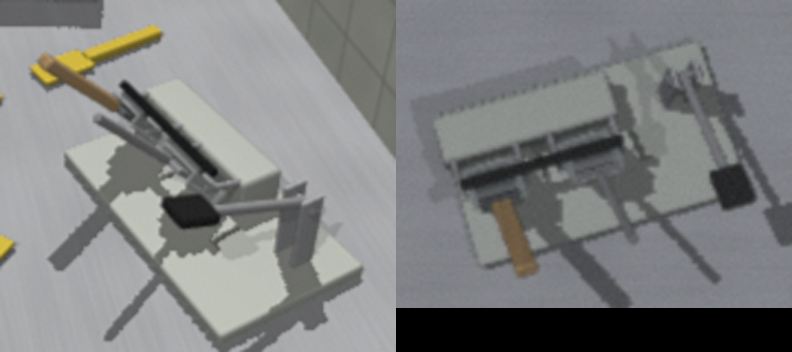

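The crop confirms it: the brown handle with the grey blade is in the +y sleeve, the steel paddle is in the other sleeve, and the black pad is on the lever. The sizes hold up: lean 43°, handle middle at z≈0.15, yaw≈0.30, pad z≈0.16. I'll go above the pad.

>>> drive_tool(slide=[[0,0,0.04],[0,0,0.08],[0.374,-0.91,0.14],[0.374,-0.91,0.14],[0.374,-0.91,0.14],[0.374,-0.91,0.14],[0.374,-0.91,0.14],[0.374,-0.91,0.14],[0.374,-0.91,0.14],[0.374,-0.91,0.14]], twist=[0,0,-2.55,-2.55,-2.55,-2.55,-2.55,-2.55,-2.55,-2.55], fingers=[0,0,0,0,0,0,0,0,0,0])

```text
time_s: 0.93
tool_pos: [0.3234, 0.3358, 0.2941]
eef_rot: [0.796, -0.606, -0.0, 0.0]
force: [1.0, 0.6, 0.2]
gripper_width: -0.003
grip_force: 0.0
```

>>> drive_tool(slide=[[0.247,-0.6,0.0],[0.247,-0.6,0.0],[0.247,-0.6,0.0],[0.247,-0.6,0.0],[0.247,-0.6,0.0],[0.247,-0.6,0.0],[0.247,-0.6,0.0],[0.247,-0.6,0.0],[0.247,-0.6,0.0],[0.247,-0.6,0.0]], twist=[-1.55,-1.55,-1.55,-1.55,-1.55,-1.55,-1.55,-1.55,-1.55,-1.55], fingers=[0,0,0,0,0,0,0,0,0,0])

```text
time_s: 1.77
tool_pos: [0.4819, -0.0496, 0.2942]
eef_rot: [-0.291, 0.957, 0.0, 0.0]
force: [1.0, 1.8, 0.4]
gripper_width: -0.002
grip_force: 0.0
```

```bash
python3 -c "
from h import *
s=arm.state();print(s['tool_pos'],s['eef_rot'],s['qpos'],s['qvel'])"
```

```text
[ 0.48193504 -0.04955145  0.29423177] [-2.90587110e-01  9.56848520e-01  1.06318461e-04  1.74008953e-04] [ 3.04387977e-01 -1.47804309e-02 -2.21959128e-01 -2.13894047e-04
 -1.36326760e+00 -1.28545952e+00] [-1.14461495e+00  4.14054865e-01  3.96825502e-01 -2.76889555e-04
  1.83691340e-02 -3.56627219e-01]
```

>>> drive_tool(slide=[[0.08,-0.195,-0.02],[0.08,-0.195,-0.02],[0.08,-0.195,-0.02],[0.08,-0.195,-0.02],[0.08,-0.195,-0.02],[0.08,-0.195,-0.05],[0.08,-0.195,-0.08],[0.08,-0.195,-0.08],[0.08,-0.195,-0.08],[0.08,-0.195,-0.08]], twist=[-0.3,-0.3,-0.3,-0.3,-0.3,-0.3,-0.3,-0.3,-0.3,-0.3], fingers=[0,0,0,0,0,0,0,0,0,0])

```text
time_s: 2.6
tool_pos: [0.5625, -0.2425, 0.216]
eef_rot: [-0.148, 0.989, -0.001, 0.001]
force: [0.1, 0.6, 1.2]
gripper_width: 0.002
grip_force: 0.0
```

```bash
python3 - <<'E'
from h import *
m=arm.camera_model('wrist');im=arm.camera('wrist')[:,:,::-1].copy();s=arm.state();p=s['tool_pos'];print(p,s['eef_rot'],s['force'])
for q,c in((p,(0,0,255)),(np.array([.573,-.2635,.163]),(0,255,0))):
    u=proj(m,q);print(u);cv2.drawMarker(im,(int(u[0]),int(u[1])),c,0,12,1)
cv2.imwrite('pics/w1.png',im)
E
```

```text
[ 0.56297512 -0.24231283  0.21659208] [-1.47895300e-01  9.89001851e-01 -7.43012448e-04  1.32915369e-03] [-0.2106039  -0.43276155 -0.18150587]
[277.58936039 239.82635372]
[249.21297621 216.75817145]
```

View pics/w1.png

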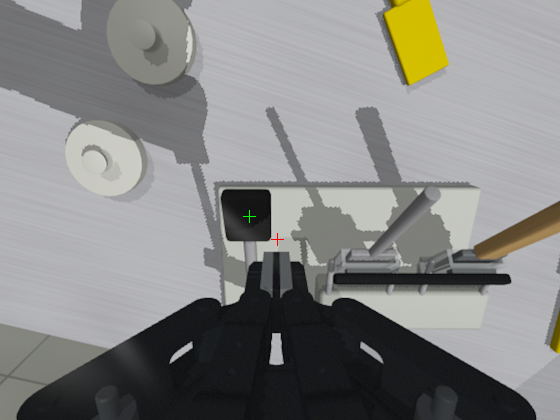

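The wrist view shows the black pad centred at (246,215). My estimate (the green cross at 249,217) agrees, and the base sits square to the picture. I'll shift over the pad and press.

>>> drive_tool(slide=[[0.007,-0.022,0],[0.007,-0.022,-0.02],[0.007,-0.022,-0.05],[0.007,-0.022,-0.07],[0.007,-0.022,-0.09],[0.007,-0.022,-0.105],[0.007,-0.022,-0.115],[0.007,-0.022,-0.12],[0.007,-0.022,-0.12],[0.007,-0.022,-0.12]], twist=[0,0,0,0,0,0,0,0,0,0], fingers=[0,0,0,0,0,0,0,0,0,0])

```text
time_s: 3.48
tool_pos: [0.5695, -0.2644, 0.0964]
eef_rot: [-0.148, 0.989, -0.001, 0.001]
force: [-4.2, 0.9, 6.3]
gripper_width: -0.001
grip_force: 3.0
```

>>> drive_tool(slide=[[0,0,-0.002],[0,0,-0.004],[0,0,-0.006],[0,0,-0.008],[0,0,-0.009],[0,0,-0.01],[0,0,-0.01],[0,0,-0.01],[0,0,-0.01],[0,0,-0.01]], twist=[0,0,0,0,0,0,0,0,0,0], fingers=[0,0,0,0,0,0,0,0,0,0])

```text
time_s: 4.32
tool_pos: [0.5695, -0.2647, 0.087]
eef_rot: [-0.148, 0.989, -0.001, 0.001]
force: [-4.5, -1.1, 7.0]
gripper_width: 0.003
grip_force: 3.3
```

```bash
python3 - <<'E'
from h import *
s=arm.state();print(s['tool_pos'],s['force'])
a=arm.camera('side')[:,:,::-1][180:340,240:420];m=arm.camera('wrist')[:,:,::-1]
cv2.imwrite('pics/s2.png',np.hstack([cv2.resize(a,(400,355)),cv2.resize(m[140:340,160:385],(400,355))]))
E
```

```text
[ 0.569517   -0.26470954  0.08700032] [-4.53125015 -1.06154285  7.04609744]
```

View pics/s2.png

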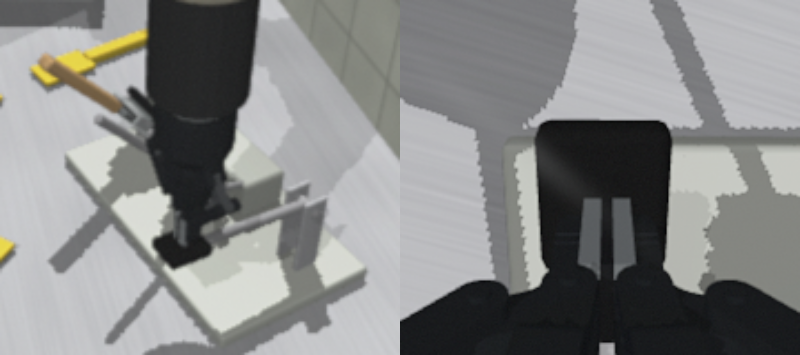

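The picture shows the closed fingers on the pad's middle and the lever near level, so I'll keep pressing until the stop shows in the force.

>>> drive_tool(slide=[[0,0,-0.002],[0,0,-0.004],[0,0,-0.006],[0,0,-0.006],[0,0,-0.006],[0,0,-0.006],[0,0,-0.006],[0,0,-0.006],[0,0,-0.006],[0,0,-0.006]], twist=[0,0,0,0,0,0,0,0,0,0], fingers=[0,0,0,0,0,0,0,0,0,0])

```text
time_s: 5.25
tool_pos: [0.5694, -0.2648, 0.081]
eef_rot: [-0.148, 0.989, -0.001, 0.001]
force: [-5.2, -1.9, 7.3]
gripper_width: 0.002
grip_force: 3.6
```

>>> drive_tool(slide=[[0,0,-0.002],[0,0,-0.004],[0,0,-0.006],[0,0,-0.008],[0,0,-0.008],[0,0,-0.008],[0,0,-0.008],[0,0,-0.008],[0,0,-0.008],[0,0,-0.008]], twist=[0,0,0,0,0,0,0,0,0,0], fingers=[0,0,0,0,0,0,0,0,0,0])

```text
time_s: 6.08
tool_pos: [0.569, -0.265, 0.073]
eef_rot: [-0.148, 0.989, -0.001, 0.0]
force: [-6.7, -1.7, 9.0]
gripper_width: -0.001
grip_force: 4.1
```

```bash
python3 - <<'E'
from h import *
s=arm.state();print(s['tool_pos'],s['force'],s['moment'])
M={n:arm.camera_model(n) for n in('side','top')}
a=arm.camera('side')[:,:,::-1];cv2.imwrite('pics/s3.png',cv2.resize(a[230:330,290:410],(720,600),interpolation=2))
E
```

```text
[ 0.56898018 -0.26495435  0.07301074] [-6.70646903 -1.74672964  9.00549117] [-0.79478905  2.35185892  0.01203884]
```

View pics/s3.png

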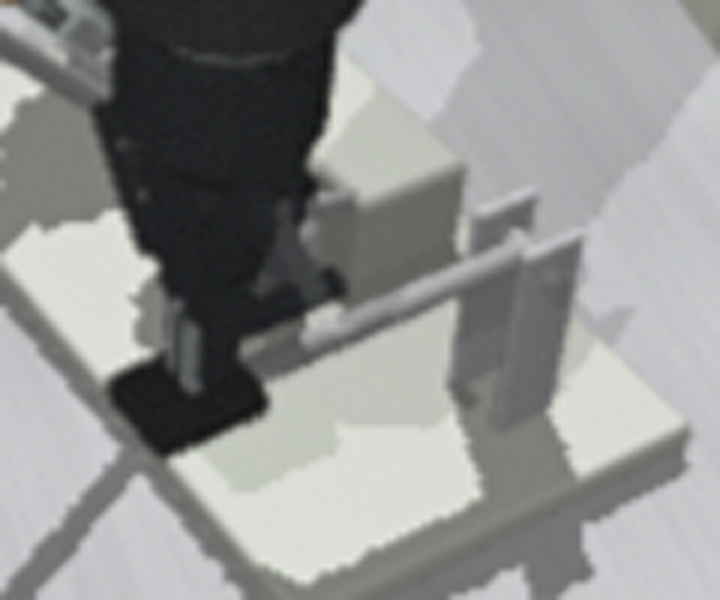

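```bash
python3 - <<'E'
from h import *
m=arm.camera_model('side');yaw=.30;c,s=np.cos(yaw),np.sin(yaw)
piv=np.array([.573,-.2635])+.1503*np.array([c,s])
for th in(0,.3,.4,.45,.5,.55,.6):
    a=.35-th;cen=lambda du,dv,h:np.array([*(piv-((.16+du)*np.cos(a)-h*np.sin(a))*np.array([c,s])+dv*np.array([-s,c])),.10+(.16+du)*np.sin(a)+h*np.cos(a)])
    h=.008
    print(th,cen(0,0,h).round(3),[((proj(m,cen(du,dv,h))-[290,230])*6).round() for du,dv in((0,0),(.025,.02),(.025,-.02),(-.025,-.02),(-.025,.02))])
E
```

```text
0 [ 0.576 -0.263  0.162] [array([226., 263.]), array([142., 236.]), array([205., 304.]), array([310., 291.]), array([245., 225.])]
0.3 [ 0.564 -0.266  0.116] [array([192., 366.]), array([106., 354.]), array([167., 424.]), array([279., 378.]), array([216., 311.])]
0.4 [ 0.564 -0.266  0.1  ] [array([188., 397.]), array([103., 390.]), array([162., 460.]), array([275., 404.]), array([213., 337.])]
0.45 [ 0.564 -0.266  0.092] [array([188., 411.]), array([103., 407.]), array([162., 477.]), array([274., 416.]), array([212., 349.])]
0.5 [ 0.564 -0.266  0.084] [array([188., 426.]), array([104., 423.]), array([163., 493.]), array([273., 428.]), array([212., 361.])]
0.55 [ 0.565 -0.266  0.076] [array([189., 439.]), array([106., 438.]), array([164., 508.]), array([274., 440.]), array([213., 373.])]
0.6 [ 0.567 -0.265  0.068] [array([191., 452.]), array([109., 453.]), array([167., 523.]), array([275., 451.]), array([214., 383.])]
```

The pad corners put the lever at about 0.38 rad while the TCP reads 73 mm, so the lightly closed fingers are yielding. I'll back off, tighten the grip and press again.

>>> drive_tool(slide=[[0,0,0.02],[0,0,0.025],[0,0,0.025],[0,0,0.025],[0,0,0.02],[0,0,0.018],[0,0,0.016],[0,0,0.014],[0,0,0.014],[0,0,0.014]], twist=[0,0,0,0,0,0,0,0,0,0], fingers=[0,0,0,0,0,0,0,0,0,0], grip_force=120)

```text
time_s: 6.97
tool_pos: [0.5699, -0.265, 0.0871]
eef_rot: [-0.148, 0.989, -0.001, 0.001]
force: [-3.6, -2.2, 7.1]
gripper_width: 0.004
grip_force: 3.3
```

```bash
python3 - <<'E'
from h import *
s=arm.state();print(s['tool_pos'],s['force'],s['moment'],s['grip_force'],s['gripper_width'])
m=arm.camera_model('side');print((proj(m,s['tool_pos'])-[290,230])*6)
w=arm.camera_model('wrist');print('wrist tcp',proj(w,s['tool_pos']))
a=arm.camera('side')[:,:,::-1];b=arm.camera('wrist')[:,:,::-1];cv2.imwrite('pics/s4.png',np.hstack([cv2.resize(a[230:330,290:410],(480,400),interpolation=2),cv2.resize(b[170:320,220:340],(320,400))]))
E
```

```text
[ 0.56992141 -0.26502935  0.08713075] [-3.63963182 -2.15488395  7.11444098] [-8.90909198e-01  1.45131109e+00  6.58470109e-04] 3.321870407089591 0.004088101405980486
[201.57982551 415.06756059]
wrist tcp [277.55947128 238.75274903]
```

View pics/s4.png

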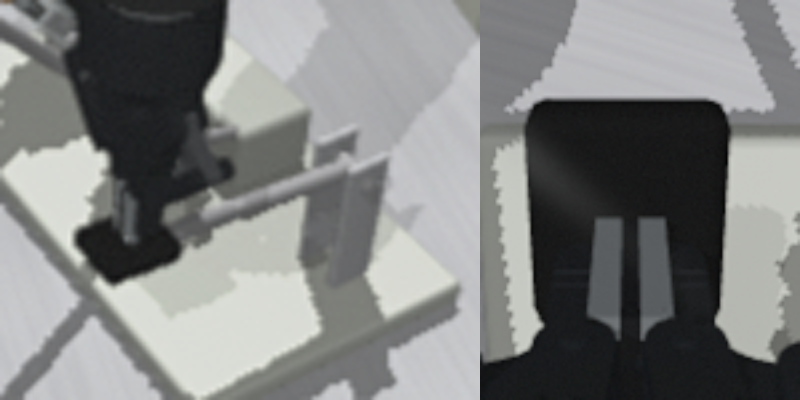

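```bash
python3 - <<'E'
from h import *
from scipy.spatial.transform import Rotation as Ro
s=arm.state();R=Ro.from_quat(s['eef_rot']).as_matrix();w=arm.camera_model('wrist');m=arm.camera_model('side')
print('cam in tool',(R.T@(-w['R'].T@w['t']-s['tool_pos'])).round(3))
for d in(0,.005,.01,.015,.02,.03):
  print(d,[(proj(w,s['tool_pos']+R@[x,0,-d])).round() for x in(-.011,0,.011)],((proj(m,s['tool_pos']+R@[0,0,-d])-[290,230])*4).round())
E
```

```text
cam in tool [ 0.08  -0.001 -0.179]
0 [array([278., 254.]), array([278., 239.]), array([278., 223.])] [134. 277.]
0.005 [array([278., 257.]), array([278., 242.]), array([278., 226.])] [135. 270.]
0.01 [array([278., 261.]), array([278., 245.]), array([278., 229.])] [135. 264.]
0.015 [array([278., 265.]), array([278., 249.]), array([278., 232.])] [136. 258.]
0.02 [array([278., 269.]), array([278., 253.]), array([278., 235.])] [136. 252.]
0.03 [array([278., 278.]), array([278., 261.]), array([278., 243.])] [137. 239.]
```

The fingertips sit about 25–28 mm behind the reported TCP, in free air as well, so the pad is simply not down yet. I'll press deeper while watching the force.

>>> drive_tool(slide=[[0,0,-0.006],[0,0,-0.012],[0,0,-0.017],[0,0,-0.02],[0,0,-0.022],[0,0,-0.024],[0,0,-0.025],[0,0,-0.026],[0,0,-0.026],[0,0,-0.026]], twist=[0,0,0,0,0,0,0,0,0,0], fingers=[0,0,0,0,0,0,0,0,0,0])

```text
time_s: 7.9
tool_pos: [0.5695, -0.2652, 0.0613]
eef_rot: [-0.148, 0.989, -0.001, 0.001]
force: [-6.1, -3.1, 8.9]
gripper_width: 0.001
grip_force: 4.8
```

```bash
python3 - <<'E'
from h import *
s=arm.state();print(s['tool_pos'],s['force'],s['moment'],s['grip_force'])
a=arm.camera('side')[:,:,::-1];b=arm.camera('wrist')[:,:,::-1];cv2.imwrite('pics/s5.png',np.hstack([cv2.resize(a[230:330,290:410],(480,400),interpolation=2),cv2.resize(b[170:320,220:340],(320,400))]))
E
```

```text
[ 0.56951224 -0.26524141  0.06125992] [-6.12579116 -3.05283282  8.88812891] [-1.1224653   2.05652585  0.03007981] 4.774761451408267
```

View pics/s5.png

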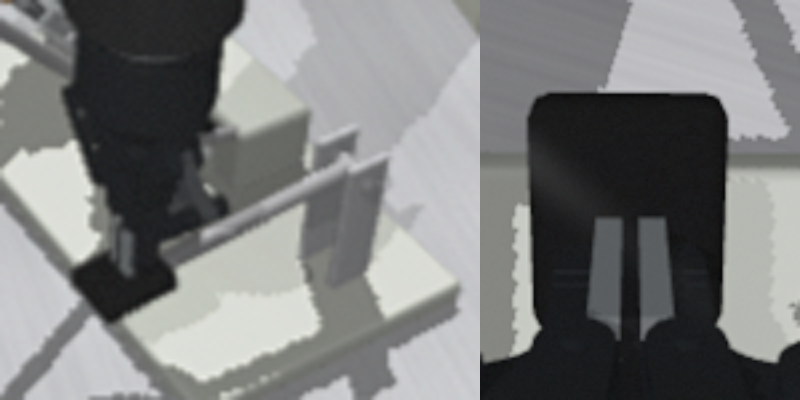

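The lever is now near 0.46 rad by its corners, with the pad square under the fingers. A little further to the stop.

>>> drive_tool(slide=[[0,0,-0.002],[0,0,-0.004],[0,0,-0.006],[0,0,-0.008],[0,0,-0.009],[0,0,-0.009],[0,0,-0.009],[0,0,-0.009],[0,0,-0.009],[0,0,-0.009]], twist=[0,0,0,0,0,0,0,0,0,0], fingers=[0,0,0,0,0,0,0,0,0,0])

```text
time_s: 8.83
tool_pos: [0.5698, -0.2652, 0.0524]
eef_rot: [-0.148, 0.989, -0.001, 0.001]
force: [-5.0, -2.5, 9.1]
gripper_width: -0.002
grip_force: 5.1
```

>>> drive_tool(slide=[[0,0,-0.001],[0,0,-0.002],[0,0,-0.003],[0,0,-0.004],[0,0,-0.005],[0,0,-0.006],[0,0,-0.006],[0,0,-0.006],[0,0,-0.006],[0,0,-0.006]], twist=[0,0,0,0,0,0,0,0,0,0], fingers=[0,0,0,0,0,0,0,0,0,0])

```text
time_s: 9.67
tool_pos: [0.5702, -0.2654, 0.0499]
eef_rot: [-0.148, 0.989, -0.002, 0.002]
force: [-12.9, 2.6, 33.1]
gripper_width: -0.001
grip_force: 17.5
```

```bash
python3 - <<'E'
from h import *
s=arm.state();print(s['tool_pos'],s['force'])
# left/outer corner of pad by dark mask in side view
a=cv2.cvtColor(arm.camera('side'),cv2.COLOR_RGB2GRAY)[230:330,290:410]
k,l,st,c=cv2.connectedComponentsWithStats((a<40).astype(np.uint8))
ys,xs=np.where(a<40);sel=(ys>55)&(xs<40);i=np.argmin(np.where(sel,xs,999));j=np.argmax(np.where(xs<50,ys,-1))
print('left6x',xs[i]*6,ys[i]*6,'bottom6x',xs[j]*6,ys[j]*6)
b=cv2.imread('pics/s3.png');print(b.shape)
E
```

```text
[ 0.57021718 -0.2653608   0.04986013] [-12.91006296   2.64836352  33.13000563]
left6x 114 426 bottom6x 168 498
(600, 720, 3)
```

The stop is reached: force is 33 N at TCP z≈0.050. First stroke down is done; now up and down again.

>>> drive_tool(slide=[[0,0,0.04],[0,0,0.08],[0,0,0.11],[0,0,0.11],[0,0,0.11],[0,0,0.075],[0,0,0.04],[0,0,0.015],[0,0,0.006],[0,0,0.003]], twist=[0,0,0,0,0,0,0,0,0,0], fingers=[0,0,0,0,0,0,0,0,0,0])

```text
time_s: 10.55
tool_pos: [0.5694, -0.265, 0.0494]
eef_rot: [-0.149, 0.989, -0.001, -0.0]
force: [-14.0, 7.4, 42.5]
gripper_width: -0.0
grip_force: 21.7
```

>>> drive_tool(slide=[[0,0,-0.002],[0,0,-0.002],[0,0,-0.002],[0,0,-0.002],[0,0,0.04],[0,0,0.08],[0,0,0.11],[0,0,0.11],[0,0,0.11],[0,0,0.11]], twist=[0,0,0,0,0,0,0,0,0,0], fingers=[0,0,0,0,0,0,0,0,0,0])

```text
time_s: 11.38
tool_pos: [0.5685, -0.2638, 0.1559]
eef_rot: [-0.147, 0.989, 0.0, -0.0]
force: [0.7, -0.4, -0.9]
gripper_width: 0.003
grip_force: 0.0
```

>>> drive_tool(slide=[[0,0,-0.035],[0,0,-0.07],[0,0,-0.09],[0,0,-0.1],[0,0,-0.104],[0,0,-0.107],[0,0,-0.108],[0,0,-0.108],[0,0,-0.108],[0,0,-0.108]], twist=[0,0,0,0,0,0,0,0,0,0], fingers=[0,0,0,0,0,0,0,0,0,0])

```text
time_s: 12.22
tool_pos: [0.568, -0.2647, 0.0501]
eef_rot: [-0.148, 0.989, -0.0, -0.001]
force: [-8.0, 2.4, 23.5]
gripper_width: 0.004
grip_force: 12.1
```

>>> drive_tool(slide=[[0,0,0.04],[0,0,0.08],[0,0,0.11],[0,0,0.11],[0,0,0.11],[0,0,0.11],[0,0,0.11],[0,0,0.11],[0,0,0.11],[0,0,0.11]], twist=[0,0,0,0,0,0,0,0,0,0], fingers=[0,0,0,0,0,0,0,0,0,0])

```text
time_s: 13.05
tool_pos: [0.5685, -0.2643, 0.1572]
eef_rot: [-0.147, 0.989, 0.0, -0.001]
force: [-0.4, 0.9, -0.1]
gripper_width: -0.0
grip_force: 0.0
```

>>> drive_tool(slide=[[0,0,-0.035],[0,0,-0.07],[0,0,-0.09],[0,0,-0.1],[0,0,-0.104],[0,0,-0.107],[0,0,-0.109],[0,0,-0.11],[0,0,-0.11],[0,0,-0.11]], twist=[0,0,0,0,0,0,0,0,0,0], fingers=[0,0,0,0,0,0,0,0,0,0])

```text
time_s: 13.88
tool_pos: [0.5687, -0.2651, 0.0505]
eef_rot: [-0.148, 0.989, -0.001, -0.0]
force: [-7.4, 0.9, 16.6]
gripper_width: -0.005
grip_force: 8.8
```

>>> drive_tool(slide=[[0,0,0.04],[0,0,0.08],[0,0,0.12],[0,0,0.16],[0,0,0.2],[0,0,0.24],[0,0,0.25],[0,0,0.25],[0,0,0.25],[0,0,0.25]], twist=[0,0,0,0,0,0,0,0,0,0], fingers=[0,0,0,0,0,0,0.085,0.085,0.085,0.085])

```text
time_s: 14.72
tool_pos: [0.5684, -0.264, 0.297]
eef_rot: [-0.147, 0.989, 0.001, -0.001]
force: [-0.2, -0.3, 0.1]
gripper_width: 0.562
grip_force: 0.0
```

Four full strokes are done and the lever is free again. Next I go above the scraper handle and check where the fingertips are.

>>> drive_tool(slide=[[-0.067,0.24,0],[-0.067,0.24,0],[-0.067,0.24,0],[-0.067,0.24,0],[-0.067,0.24,0],[-0.067,0.24,0],[-0.067,0.24,0],[-0.067,0.24,-0.03],[-0.067,0.24,-0.03],[-0.067,0.24,-0.03]], twist=[0,0,0,0,0,0,0,0,0,0], fingers=[0.085,0.085,0.085,0.085,0.085,0.085,0.085,0.085,0.085,0.085], grip_force=20)

```text
time_s: 15.55
tool_pos: [0.5005, -0.0246, 0.2665]
eef_rot: [-0.148, 0.989, -0.0, -0.002]
force: [-0.3, -0.6, 1.4]
gripper_width: 0.992
grip_force: 0.0
```

```bash
python3 - <<'E'
from h import *
from scipy.spatial.transform import Rotation as Ro
s=arm.state();R=Ro.from_quat(s['eef_rot']).as_matrix();w=arm.camera_model('wrist');m=arm.camera_model('side');p=s['tool_pos']
a=arm.camera('side')[:,:,::-1].copy();b=arm.camera('wrist')[:,:,::-1].copy();print(p,s['gripper_width'])
def mk(im,M,X,c):
    u=proj(M,X);print(u.round());cv2.circle(im,(int(u[0]),int(u[1])),1,c,-1)
mk(a,m,p,(0,0,255));mk(a,m,p+R@[0,0,-.03],(0,255,0));mk(b,w,p,(0,0,255))
g=np.array([.501,-.0244,.168]);mk(a,m,g,(255,0,0));mk(b,w,g,(255,0,0))
mk(b,w,np.array([.4707,-.0339,.2037]),(255,255,0))
cv2.imwrite('pics/g1.png',np.hstack([cv2.resize(a[130:255,220:330],(396,450),interpolation=2),cv2.resize(b,(400,300))[:300] if 0 else cv2.copyMakeBorder(cv2.resize(b,(400,300)),0,150,0,0,0)]))
E
```

```text
[ 0.50049901 -0.02460074  0.26648258] 0.9922461774589527
[270. 181.]
[270. 171.]
[278. 239.]
[271. 214.]
[277. 198.]
[277. 173.]
```

View pics/g1.png

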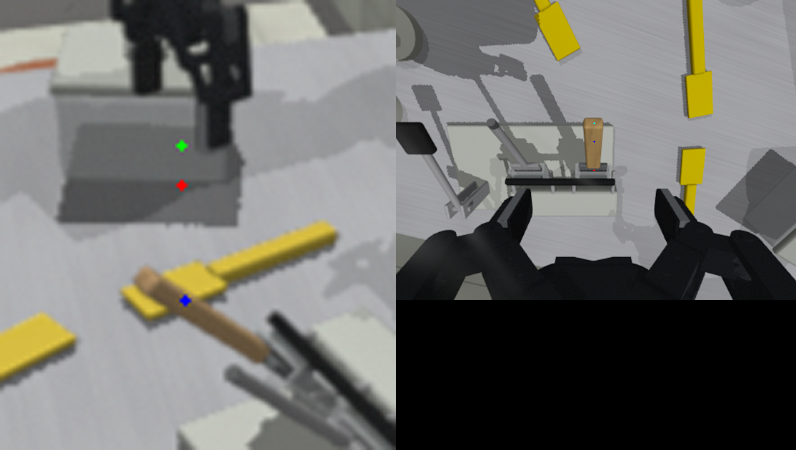

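The picture shows the brown handle centred between the open fingers: handle end at (593,122), blue aim point on the handle. The open tips are about 48 mm behind the reported TCP (35 mm when closed), which matches the lever stop, so I lower the TCP to z≈0.112.

>>> drive_tool(slide=[[0,0,-0.035],[0,0,-0.07],[0,0,-0.1],[0,0,-0.125],[0,0,-0.145],[0,0,-0.154],[0,0,-0.154],[0,0,-0.154],[0,0,-0.154],[0,0,-0.154]], twist=[0,0,0,0,0,0,0,0,0,0], fingers=[0.085,0.085,0.085,0.085,0.085,0.085,0.085,0.06,0.06,0.06])

```text
time_s: 16.48
tool_pos: [0.503, -0.0242, 0.1158]
eef_rot: [-0.147, 0.989, 0.0, 0.001]
force: [-0.4, -0.6, 0.6]
gripper_width: 0.703
grip_force: 0.0
```

>>> drive_tool(slide=[[0,0,0],[0,0,0],[0,0,0],[0,0,0],[0,0,0],[0,0,0],[0,0,0],[0,0,0],[0,0,0],[0,0,0]], twist=[0,0,0,0,0,0,0,0,0,0], fingers=[0.04,0.03,0.02,0.01,0.01,0.01,0.01,0.01,0.01,0.01], grip_force=60)

```text
time_s: 17.32
tool_pos: [0.5021, -0.0245, 0.1148]
eef_rot: [-0.147, 0.989, -0.0, 0.0]
force: [-1.6, 0.1, 5.5]
gripper_width: 0.273
grip_force: 59.8
```

>>> drive_tool(slide=[[-0.005,-0.0015,0.0058],[-0.01,-0.003,0.0117],[-0.015,-0.0046,0.0175],[-0.02,-0.0062,0.0234],[-0.025,-0.0077,0.0292],[-0.03,-0.0093,0.0351],[-0.035,-0.0108,0.0409],[-0.04,-0.0124,0.0468],[-0.045,-0.0139,0.0526],[-0.051,-0.0158,0.0596]], twist=[0,0,0,0,0,0,0,0,0,0], fingers=[0.01,0.01,0.01,0.01,0.01,0.01,0.01,0.01,0.01,0.01])

```text
time_s: 18.15
tool_pos: [0.4502, -0.0403, 0.1742]
eef_rot: [-0.147, 0.989, 0.0, -0.0]
force: [0.3, 0.7, -1.1]
gripper_width: 0.272
grip_force: 59.0
```

>>> drive_tool(slide=[[-0.005,-0.0015,0.0058],[-0.01,-0.003,0.0117],[-0.015,-0.0046,0.0175],[-0.02,-0.0062,0.0234],[-0.02,-0.0062,0.05],[-0.02,-0.0062,0.08],[-0.02,-0.0062,0.11],[-0.02,-0.0062,0.13],[-0.02,-0.0062,0.13],[-0.02,-0.0062,0.13]], twist=[0,0,0,0,0,0,0,0,0,0], fingers=[0.01,0.01,0.01,0.01,0.01,0.01,0.01,0.01,0.01,0.01])

```text
time_s: 18.98
tool_pos: [0.4311, -0.0462, 0.3048]
eef_rot: [-0.147, 0.989, 0.0, 0.001]
force: [-0.2, -0.5, -2.2]
gripper_width: 0.266
grip_force: 59.2
```

```bash
cat > ang.py <<'E'
from h import *
import sys
s=arm.state();p=s['tool_pos'];print('t',s['time_s'],p,s['force'],s['gripper_width'],s['grip_force'],'q',s['qpos'].round(2))
m=arm.camera_model('side');im=arm.camera('side');cv2.imwrite('pics/%s.png'%sys.argv[1],im[:,:,::-1])
hsv=cv2.cvtColor(im,cv2.COLOR_RGB2HSV);k=cv2.inRange(hsv,(3,70,40),(20,210,255))
u0=proj(m,p+[0,0,.058]);r=90;x0,y0=max(0,int(u0[0]-r)),max(0,int(u0[1]-r));z=np.zeros_like(k);z[y0:y0+2*r,x0:x0+2*r]=k[y0:y0+2*r,x0:x0+2*r]
ys,xs=np.where(z);w=np.c_[xs,ys].astype(float);print('grip px',u0,'wood',len(w))
if len(w)>20:
    c=w.mean(0);d=np.linalg.svd(w-c,full_matrices=0)[2][0];t=(w-c)@d
    # intersect pixel rays with vertical plane through grip along tool x
    n=np.array([-.293,.956,0])
    for q in(c+d*t.min(),c+d*t.max()):
        C,D=ray(m,q);X=C+D*(((p-C)@n)/(D@n));print('px',q.round(1),'X',X.round(3))
        try: dx=X-Y;print('elev deg',np.degrees(np.arcsin(dx[2]/np.linalg.norm(dx))),np.linalg.norm(dx))
        except NameError: Y=X
E
python3 ang.py d1
```

```text
t 18.9833 [ 0.43108209 -0.04620411  0.30484854] [-0.18700951 -0.50256608 -2.17328763] 0.2661146765665246 59.18703854084015 q [ 0.35 -0.11 -0.29 -0.   -1.39 -1.63]
grip px [241.23987847 153.28708575] wood 305
px [152.9 145. ] X [ 0.251 -0.101  0.432]
px [269.4 165.1] X [ 0.499 -0.025  0.313]
elev deg -24.696344342673218 0.28537925904516237
```

```bash
python3 - <<'E'
from h import *
m=arm.camera_model('top')
for n,q in dict(yel_end=(362,291),yel_top=(317,243),weight1=(407,229),w1edge=(407,245),tongs_top=(450,300),tongs_bot=(455,365),edge=(488,300)).items(): print(n,plane(m,q,0).round(3))
for X in((.24,-.38,0),(.24,-.56,0),(.24,-.32,0)): print(X,proj(m,X).round())
E
```

```text
yel_end [ 0.236 -0.262  0.   ]
yel_top [ 0.403 -0.104  0.   ]
weight1 [ 0.457 -0.428  0.   ]
w1edge [ 0.399 -0.426  0.   ]
tongs_top [ 0.209 -0.57   0.   ]
tongs_bot [-0.009 -0.577  0.   ]
edge [ 0.21  -0.703  0.   ]
(0.24, -0.38, 0) [395. 290.]
(0.24, -0.56, 0) [447. 291.]
(0.24, -0.32, 0) [378. 290.]
```

>>> drive_tool(slide=[[-0.01,-0.04,0],[-0.02,-0.08,0],[-0.03,-0.12,0],[-0.04,-0.16,0],[-0.05,-0.2,0],[-0.08,-0.23,0],[-0.11,-0.26,0],[-0.14,-0.29,0],[-0.17,-0.315,0],[-0.181,-0.324,0]], twist=[-0.12,-0.24,-0.36,-0.48,-0.6,-0.72,-0.84,-0.96,-1.08,-1.2], fingers=[0.01,0.01,0.01,0.01,0.01,0.01,0.01,0.01,0.01,0.01])

```text
time_s: 19.87
tool_pos: [0.2458, -0.3718, 0.3024]
eef_rot: [0.441, 0.898, 0.0, -0.002]
force: [0.7, 0.6, -1.0]
gripper_width: 0.268
grip_force: 59.4
```

>>> drive_tool(slide=[[0,0,0],[0,0,-0.03],[0,0,-0.06],[0,0,-0.09],[0,0,-0.12],[0,0,-0.15],[0,0,-0.18],[0,0,-0.19],[0,0,-0.19],[0,0,-0.19]], twist=[-0.12,-0.24,-0.36,-0.4,-0.4,-0.4,-0.4,-0.4,-0.4,-0.4], fingers=[0.01,0.01,0.01,0.01,0.01,0.01,0.01,0.01,0.01,0.01])

```text
time_s: 20.7
tool_pos: [0.249, -0.3699, 0.1129]
eef_rot: [0.607, 0.795, -0.0, -0.001]
force: [0.5, -0.0, -0.5]
gripper_width: 0.27
grip_force: 59.4
```

>>> drive_tool(slide=[[0,0,-0.008],[0,0,-0.016],[0,0,-0.024],[0,0,-0.032],[-0.001,0.004,-0.04],[-0.002,0.008,-0.048],[-0.003,0.012,-0.056],[-0.004,0.015,-0.064],[-0.005,0.018,-0.072],[-0.005,0.02,-0.08]], twist=[0,0,0,0,0,0,0,0,0,0], fingers=[0.01,0.01,0.01,0.01,0.01,0.01,0.01,0.01,0.01,0.01], grip_force=20)

```text
time_s: 21.53
tool_pos: [0.2444, -0.3497, 0.0335]
eef_rot: [0.607, 0.795, 0.0, -0.0]
force: [-1.2, 4.0, 5.7]
gripper_width: 0.27
grip_force: 55.2
```

```bash
sed -i 's/r=90/r=45/; s/n=np.array.*/n=np.array([.965,.263,0])/' ang.py; python3 ang.py p1
```

```text
t 21.5333 [ 0.24443472 -0.34970056  0.03348223] [-1.17725014  3.96598394  5.73162747] 0.2695635200171903 55.203648805618286 q [-0.49  0.13 -0.73 -0.   -0.71 -2.38]
grip px [178.76157552 356.60411143] wood 722
px [173.6 342.5] X [ 0.236 -0.32   0.099]
px [193.  401.6] X [ 0.26  -0.408  0.021]
elev deg -40.68517563631615 0.12017332418783183
```

>>> drive_tool(slide=[[0,0,-0.006],[0,0,-0.012],[0,0,-0.018],[0,0,-0.024],[0,0,-0.03],[0,0,-0.036],[0,0,-0.04],[0,0,-0.044],[0,0,-0.046],[0,0,-0.046]], twist=[0,0,0,0,0,0,0,0,0,0], fingers=[0.01,0.01,0.01,0.01,0.01,0.01,0.01,0.01,0.01,0.01], grip_force=20)

```text
time_s: 22.42
tool_pos: [0.2447, -0.3504, -0.0127]
eef_rot: [0.607, 0.795, -0.0, -0.0]
force: [-0.8, 2.4, 1.8]
gripper_width: 0.272
grip_force: 53.6
```

```bash
python3 ang.py p2
```

```text
t 22.4167 [ 0.24470986 -0.35036452 -0.01265301] [-0.80546219  2.42786208  1.82641987] 0.27232444670260175 53.607648611068726 q [-0.5   0.22 -0.78  0.   -0.58 -2.38]
grip px [182.24241331 370.7616864 ] wood 701
px [177.3 357.9] X [ 0.236 -0.318  0.046]
px [196.4 413.5] X [ 0.263 -0.416 -0.009]
elev deg -28.39930206494146 0.11559391186919492
```

>>> drive_tool(slide=[[0,0,-0.002],[0,0,-0.004],[0,0,-0.006],[0,0,-0.008],[0,0,-0.01],[0,0,-0.012],[0,0,-0.014],[0,0,-0.016],[0,0,-0.016],[0,0,-0.016]], twist=[0,0,0,0,0,0,0,0,0,0], fingers=[0.01,0.01,0.01,0.01,0.01,0.01,0.01,0.01,0.01,0.01])

```text
time_s: 23.3
tool_pos: [0.2449, -0.3504, -0.0283]
eef_rot: [0.607, 0.795, -0.0, -0.0]
force: [-0.9, 2.2, 1.5]
gripper_width: 0.268
grip_force: 53.5
```

>>> drive_tool(slide=[[0,0,0],[0,0,0],[0,0,0.005],[0,0,0.03],[0,0,0.065],[0,0,0.1],[0,0,0.14],[0,0,0.18],[0,0,0.21],[0,0,0.21]], twist=[0,0,0,0,0,0,0,0,0,0], fingers=[0,0,0,0,0,0,0,0,0,0], grip_force=120)

```text
time_s: 24.13
tool_pos: [0.2474, -0.3528, 0.1887]
eef_rot: [0.607, 0.795, -0.0, 0.005]
force: [1.3, -0.9, -1.8]
gripper_width: 0.256
grip_force: 118.2
```

```bash
python3 ang.py p3; python3 - <<'E'
import cv2,numpy as np
from h import *
s=arm.state();p=s['tool_pos'];m=arm.camera_model('side')
im=cv2.imread('pics/p3.png').copy()
u=np.array([-.263,.965,0])  # towards handle end
g=p+[0,0,.058]
for e in(0,17,-17):
    d=u*np.cos(np.radians(e))+np.array([0,0,np.sin(np.radians(e))])
    for k in(-.172,.048): print(e,k,proj(m,g+d*k).round())
x,y=proj(m,g).astype(int);print(x,y);y0,x0=max(0,y-75),max(0,x-100)
cv2.imwrite('pics/fin.png',cv2.resize(im[y0:y0+150,x0:x0+200],(800,600),interpolation=2));print(x0,y0)
E
```

```text
t 24.1333 [ 0.24744128 -0.35277778  0.18870344] [ 1.3417577  -0.92049788 -1.81018695] 0.256446488208941 118.20027351379395 q [-0.5  -0.06 -0.51  0.   -1.11 -2.38]
grip px [167.53785814 303.45979493] wood 859
px [160.  284.7] X [ 0.235 -0.306  0.249]
px [182.4 345.9] X [ 0.265 -0.419  0.209]
elev deg -19.13717714959053 0.12402095183667028
0 -0.172 [200. 383.]
0 0.048 [160. 287.]
17 -0.172 [202. 398.]
17 0.048 [159. 282.]
-17 -0.172 [194. 358.]
-17 0.048 [162. 293.]
167 304
67 229
```

View pics/fin.png

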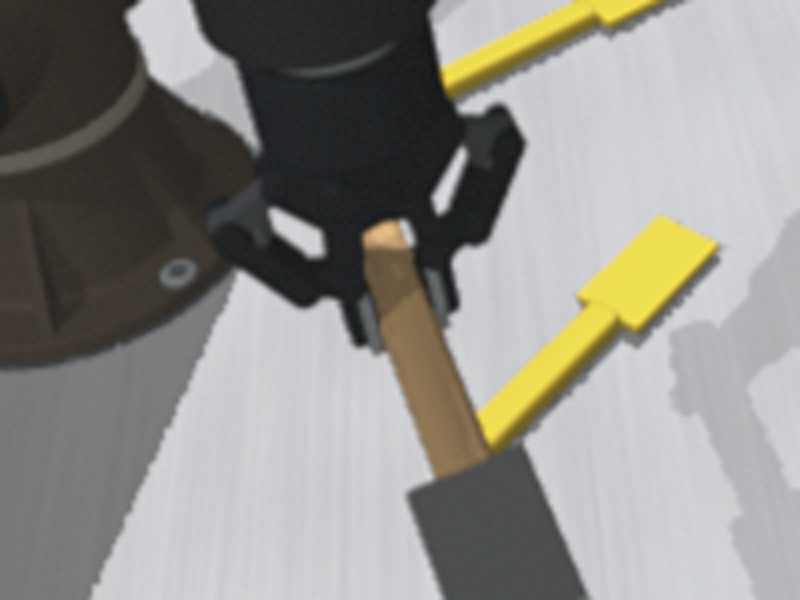

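The scraper is held by the wooden handle, end at (383,235) and blade at (490,540) in the crop, and is close to level. I'll measure the tilt from the blade tip numerically.

```bash
cat > tilt.py <<'E'
from h import *
from scipy.optimize import least_squares
import sys
s=arm.state();p=s['tool_pos'];m=arm.camera_model('side');im=arm.camera('side')[:,:,::-1];cv2.imwrite('pics/%s.png'%sys.argv[1],im)
u0=proj(m,p+[0,0,.058]).astype(int)
hsv=cv2.cvtColor(im,cv2.COLOR_BGR2HSV)
g=cv2.inRange(im,(45,45,45),(95,95,95));g[hsv[:,:,1]>60]=0
z=np.zeros_like(g);y,x=u0;z[u0[1]+35:u0[1]+120,u0[0]-25:u0[0]+80]=g[u0[1]+35:u0[1]+120,u0[0]-25:u0[0]+80]
k,l,st,c=cv2.connectedComponentsWithStats(cv2.morphologyEx(z,cv2.MORPH_OPEN,np.ones((5,5))));i=1+np.argmax(st[1:,4]);print('blade',st[i],c[i])
cnt=max(cv2.findContours((l==i).astype(np.uint8),0,2)[0],key=cv2.contourArea);q=cv2.boxPoints(cv2.minAreaRect(cnt));print(q.round(1).tolist())
ap=cv2.approxPolyDP(cnt,4,True)[:,0];print('poly',ap.tolist())
yaw=float(sys.argv[2]);u=np.array([np.cos(yaw),np.sin(yaw),0]);v=np.array([-u[1],u[0],0])
for e in(-10,0,5,10,15,20):
    e=np.radians(e);d=u*np.cos(e)+np.array([0,0,np.sin(e)]);n=-u*np.sin(e)+np.array([0,0,np.cos(e)])
    print(np.degrees(e).round(),[proj(m,p+[0,0,.058]+d*a+v*b+n*.004).round().astype(int).tolist() for a,b in((-.172,.025),(-.172,-.025),(-.087,-.025),(-.087,.025))])
E
python3 tilt.py p4 1.837
```

```text
blade [ 171  342   41   57 1519] [191.12639895 369.76168532]
[[166.6999969482422, 352.1000061035156], [197.0, 340.0], [216.0, 387.6000061035156], [185.6999969482422, 399.70001220703125]]
poly [[197, 342], [171, 352], [185, 398], [205, 391], [211, 381]]
-10.0 [[179, 374], [213, 360], [195, 326], [165, 338]]
0.0 [[183, 388], [215, 374], [197, 333], [167, 345]]
5.0 [[184, 394], [216, 380], [197, 336], [167, 348]]
10.0 [[185, 399], [217, 384], [198, 338], [168, 351]]
15.0 [[186, 403], [217, 388], [198, 341], [169, 353]]
20.0 [[186, 406], [217, 391], [198, 343], [169, 355]]
```

>>> drive_tool(slide=[[0,0,0.01],[0,0,0.02],[0,0,0.03],[0,0,0.04],[0,0,0.05],[0,0,0.05],[0,0,0.05],[0,0,0.05],[0,0,0.05],[0,0,0.05]], twist=[0,0,0,0,0,0,0,0,0,0], fingers=[0,0,0,0,0,0,0,0,0,0])

```text
time_s: 25.07
tool_pos: [0.2446, -0.3502, 0.2313]
eef_rot: [0.607, 0.795, -0.0, -0.001]
force: [-1.0, 0.2, -1.7]
gripper_width: 0.248
grip_force: 118.2
```

```bash
python3 tilt.py p5 1.837; python3 - <<'E'
from h import *
a=cv2.imread('pics/side0.png');b=cv2.imread('pics/p5.png')
for n,(x0,y0,x1,y1) in dict(pad=(305,260,350,295),paddle=(282,230,320,262),box=(230,130,295,185),weights=(260,365,400,418)).items():
    d=cv2.absdiff(a[y0:y1,x0:x1],b[y0:y1,x0:x1]).max(2);print(n,(d>40).sum(),d.size)
s=arm.state();print(s['time_s'],s['tool_pos'],s['qvel'].round(3),s['grip_force'],s['force'])
E
```

```text
blade [ 165  325   43   56 1615] [186.24458204 352.13250774]
[[161.6999969482422, 334.6000061035156], [193.3000030517578, 322.3999938964844], [211.5, 369.79998779296875], [179.89999389648438, 382.0]]
poly [[192, 325], [165, 334], [180, 380], [207, 366]]
-10.0 [[173, 354], [208, 339], [190, 306], [158, 318]]
0.0 [[177, 369], [211, 354], [192, 313], [160, 325]]
5.0 [[178, 375], [212, 361], [192, 317], [161, 329]]
10.0 [[179, 380], [212, 366], [193, 320], [162, 332]]
15.0 [[180, 385], [213, 370], [193, 322], [163, 334]]
20.0 [[181, 388], [213, 374], [193, 324], [163, 336]]
pad 1 1575
paddle 135 1216
box 28 3575
weights 0 7420
25.1167 [ 0.24462672 -0.35019761  0.23133675] [ 0.    -0.002  0.003  0.    -0.    -0.   ] 118.19671154022217 [-0.50141466 -0.40790875 -1.3107488 ]
```

```bash
python3 -c "
from plant import arm
print(arm.close_job())"
```

```text
the job is handed in; nothing more can be done
None
```

The job is handed in, with no verdict returned: I pumped the lever four full strokes to the stop, one more than needed. The scraper was then drawn out and tipped level in the grip by pressing its blade on an empty part of the cart top; it is held about 0.28 m up, roughly 10° from level. The lever is up, box and weights look unmoved in the side view, and the paddle was never touched, though its check was partly masked by changes around the removed scraper.

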